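# Brush out a lock housing and hold its clamp at the fourth click

## Task

Take the long brush from its holder and run it right down to the bottom of the lock housing standing in the clamp and back up to the mouth, twice, then stand the brush back in its holder and let go of it. Then swing the clamp's ratchet lever from rest by four clicks, no further, and finish while holding the lever there: it is sprung and runs back if let go. Leave the padlock, the screwdriver and the bin of key blanks where they are.

Things in the scene. Friction and masses are not known exactly. Their poses are not given: they have to be found in the camera images.
- clamp: Clamp fixed to the table, base plate 150 x 250 x 12 mm; origin at table height, z up. On it an open brass tube (the lock housing, axis at x +30, y +75 mm), a round toothed ratchet (axis at x +20, y -55 mm, 103 mm across) carrying the lever, and between them a low jaw that the lever drives to the tube. Left or right of the robot's middle, yaw within 0.3 rad.
- tube_floor (a point): Centre of the inner floor of the lock housing, an upright fixed brass tube open at the top: inside diameter 56 mm, wall 5 mm, inner depth 84 mm. The floor is 18 mm and the rim 102 mm above the table. z up.
- brush: Long round brush, 200 mm, 120 g, standing upright, loose, in its holder. Origin at the centre of its flat lower end, z along it towards the handle. From z 0 to 70 mm the bristle head, 36 mm diameter, which is stiff; to 125 mm a 9 mm steel stem; from 125 to 200 mm a round dark wooden handle, 22 mm diameter.
- brush_tip (a point): Centre of the flat lower end of the brush head (same point as the brush origin).
- brush_grip (a point): Point on the axis of the brush handle, 165 mm above the lower end: the place to grip.
- holder_floor (a point): Centre of the inner floor of the brush holder, a fixed grey plastic cup, open at the top: inside diameter 52 mm, outside 60 mm, rim 70 mm and inner floor 6 mm above the table. It stands on the other side of the robot's middle from the clamp.
- lever_pivot (a point): Point on the lever's vertical pivot axis, 98 mm above the table. Feel of the lever: in each click the push needed at the post rises from about 8 N to 11 to 13 N, drops to about 5 to 7 N as the click goes over (lowest at three quarters of it) and rises again to about 8 or 9 N, where the click is complete.
- handle: The lever's arm and its upright grip post, which turn together about lever_pivot. Flat steel arm 16 mm wide, top 70 mm above the table; at its end, 120 mm from the pivot axis, an upright black round post 18 mm diameter from z 70 to 120 mm above the table. Origin on the pivot axis, 54 mm above the table.
- handle_grip (a point): Point on the axis of the grip post, 98 mm above the table. At rest the arm points from the pivot towards the robot (clamp -x), swung 0.5 rad away from the tube (to clamp -y).
- lever (a joint): Ratchet lever angle, rad: 0 at rest on its stop; grows as the post swings clockwise seen from above (clamp -y to +y); end of travel 1.15. One click every 12 degrees (0.209 rad), as the ratchet's teeth; the fourth is complete at 0.838. A spring always pushes it back. The push at the post pulses once per click (see lever_pivot).
- padlock: Brass padlock lying on the table near the robot, body 50 x 60 x 22 mm. Not to be disturbed.
- screwdriver: Screwdriver lying on the table beyond the work. Not to be disturbed.
- blank_bin: Small black open bin of key blanks, 80 x 100 x 45 mm, on the table beyond the work. Not to be disturbed.
There are look-alikes about, which are no part of the job. Of the things shaped like the brush, the wooden one is meant.

How it is judged:
By the outcome, as a careful person would: the job done as asked, in the order asked, and still so for the second after the job is handed in, while the arm keeps its last pose, push and grip.
It also fails if it takes over 72 s, if anything falls off the work surface, if the arm or the gripper's body presses on something with over 40 N, if the wrist force passes 120 N, or if a joint passes its speed limit or range.

## Robot

A 6-joint arm with a two-finger parallel gripper is mounted at the origin on the work surface. World frame = base frame: x ahead of the robot, y to its left, z up, the work surface at z = 0. Lengths are in m, angles in degrees, forces in N, time in s.
With the tool pointing down it reaches from about 0.35 to 0.725 m from the base axis. Payload 6 kg.
Tool frame: the origin (TCP) lies midway between the tips of the shut fingers; the grasp point (between the pads) lies 19 mm behind it (ctrl.grip_depth is the z of the grasp point in the tool frame, in m); z points along the fingers, y is the line along which they close (so a half turn about z gives the same grasp; the last joint's range is limited). The gripper opens to 85 mm and grips with 20 to 120 N. Pads are 22 mm wide; open, the fingers measure 114 mm over their backs; the gripper's body (76 mm by 85 mm) begins 54 mm behind the grasp point. The pads swing forward as they close: fully open they stand 13 mm farther back than shut.
Start: joints at [-48.432, 2.303, 4.859, 0, -92.561, -19.12], TCP at [0.229, -0.555, 0.231] pointing down, gripper open.
Joint ranges: [-146.85, 146.85], [-73.84, 115.35], [-62.03, 85.46], [-188.31, 113.3], [-161.28, -10.13], [-171.36, 171.36]. Speed limits (degrees/s): [147.25, 147.25, 172.46, 180, 180, 180].

## Interface

Orientations are given as [roll, pitch, yaw] about the fixed x, y, z axes, in that order (R = Rz(yaw) Ry(pitch) Rx(roll)).
In Python, from workcell import ctrl gives the robot as it stands.
- The arm moves only by the tool carry_out, never from a script. Its argument "targets" is a list that holds one entry, the list of rows, each a list of 5 numbers: the finger opening in mm, from 0 to 85.4, then the shift along the tool's x, y, z in mm, then the turn about the tool's z in rad. A call has 1 to 12 rows; each row is the pose to reach, as a shift and turn from the pose commanded when the call began, along the tool's axes at that moment; what a row does not reach only later rows make up. A row lasts 1/10 s, in which the tool goes at most 50 mm and 8.59 degrees, less where a joint would pass 70% of its speed; a pose out of reach is approached as far as the arm can. A call with a gripper value outside its range is refused whole. The fingers move at their own pace and stop on an object; "grip_force" is the grip in N (left out, the last holds). Time passes only in rows, so rows that repeat a pose let the fingers close. It gives the time, the measured TCP pose, the force, the opening and the grip force at its end, in the units of the state.
- ctrl.sense(): the state, without advancing time (a new reading comes with each control period).
- ctrl.camera(name): name is "scene" or "top"; returns a dict with "frame" (420x560x3 uint8, red, green, blue), "depth" (420x560 float32, m along the optical axis (not along the pixel's ray), 0 where there is no reading), "fovy" (degrees; the focal length in pixels is half the picture's height over the tangent of half this angle, whatever the lens; pixels are square), "cx", "cy" (the principal point, pixels), "k1" (the pictures are not rectified: a ray, as slopes to the right and down, at radius r is drawn at 1 + k1 r^2 times it, then the intrinsics apply), "view" (4x4, takes a point from world to camera coordinates). Camera axes: x right, y down, z forward; pixel columns grow to the right and rows downward; lengths in m; the calibration is good to about 2 mm. A picture is of the moment at which its call begins.
- ctrl.hand_in(): hands the job in; it is judged then, once.
The state is a dict: "t": time; "joint_positions": joint angles; "dq": joint speeds; "joint_torque": joint torques, N m; "tcp_pos": TCP position; "ee_rot": TCP orientation; "force": force on the tool from outside, world axes, zero at the start; "moment": the same for the moment, N m; "width": finger opening in m; "finger_force": force on a finger pad.
Only numpy, scipy, OpenCV 4.12 (cv2) and the standard library are available. Lean on these libraries where they do the work, as an engineer would, in place of code of your own. Each camera call takes 0.05 s, during which the arm holds its last target. There are 200 camera calls.

## Working session

There is one attempt and no reset: what is moved stays moved. The work goes in short steps, Python scripts to look and compute and a tool call to move; the robot and the scene stay as the last step left them, time stands still between calls to the robot, and variables do not carry over. Pictures are saved under pics/ and viewed, at most 10 in all, crops included, and the job is handed in when it is done.

Besides the shell and the picture viewer there is one more tool, called after "Emit:" as name([rows], argument=value, ...), one row to a line, values as JSON. carry_out: Moves the arm, as the interface text tells. Its arguments: {"type":"object","properties":{"targets":{"type":"array","items":{"type":"array","items":{"type":"array","items":{"type":"number"}}}},"grip_force":{"type":"number"}},"required":["targets"]}

```bash
ls; mkdir -p pics; cat > h.py <<'E'
import numpy as np, cv2, pickle
from workcell import ctrl
def snap(n,f):
    c=ctrl.camera(n); pickle.dump(c,open(f'pics/{f}.pkl','wb')); cv2.imwrite(f'pics/{f}.png',c['frame'][:,:,::-1]); return c
def load(f): return pickle.load(open(f'pics/{f}.pkl','rb'))
def K(c):
    f=c['frame'].shape[0]/2/np.tan(np.radians(c['fovy'])/2)
    return np.array([[f,0,c['cx']],[0,f,c['cy']],[0,0,1]])
def slopes(c,u,v):
    p=cv2.undistortPoints(np.array([[[u,v]]],float),K(c),np.array([c['k1'],0,0,0.]))[0,0]; return p
def ray(c,u,v):
    s=slopes(c,u,v); V=np.array(c['view']); R=V[:3,:3]; return -R.T@V[:3,3], R.T@np.array([s[0],s[1],1])
def atz(c,u,v,z):
    o,d=ray(c,u,v); return o+d*(z-o[2])/d[2]
def atd(c,u,v):
    o,d=ray(c,u,v); return o+d*c['depth'][int(round(v)),int(round(u))]
def tri(a,b):
    A=0;B=0
    for o,d in (a,b):
        d=d/np.linalg.norm(d);P=np.eye(3)-np.outer(d,d);A=A+P;B=B+P@o
    return np.linalg.solve(A,B)
def proj(c,p):
    V=np.array(c['view']);return cv2.projectPoints(np.array([p],float),cv2.Rodrigues(V[:3,:3])[0],V[:3,3],K(c),np.array([c['k1'],0,0,0.]))[0][0,0]
E
python3 - <<'E'
from h import *
for n in('scene','top'):
    c=snap(n,n+'0'); print(c['fovy'],c['cx'],c['cy'],c['k1'],np.round(ray(c,280,210),3).tolist())
    cv2.imwrite(f'pics/{n}0b.png',cv2.resize(c['frame'][:,:,::-1],(784,588)))
print(ctrl.sense(),ctrl.grip_depth)
E
```

```text
pics
49.60290688153226 282.63818172419946 212.38358059769413 -0.0780351597657112 [[0.916, -0.654, 0.835], [-0.335, 0.621, -0.709]]
45.89388676260975 281.22705435366333 210.68709058104105 0.04775931643786969 [[0.499, -0.035, 1.208], [0.069, 0.025, -0.997]]
{'t': 0.1, 'joint_positions': array([-4.84319223e+01,  2.33547419e+00,  4.80689110e+00, -2.30501440e-02,
       -9.25610209e+01, -1.91186702e+01]), 'dq': array([-0.00674493, -0.0923394 ,  0.10130049,  0.03723185,  0.06082172,
       -0.10260023]), 'joint_torque': array([-5.22719885e-03, -3.69348550e+01,  3.48280978e+01,  6.95180699e+00,
       -4.56740207e-03, -2.37017925e-07]), 'tcp_pos': array([ 0.22906314, -0.55423216,  0.23036621]), 'ee_rot': array([ 1.79907796e+02, -7.58905409e-03, -1.57549574e+02]), 'force': array([-0.85548276, -0.16765697,  0.32289472]), 'moment': array([ 0.01689223, -0.08133081,  0.01456451]), 'finger_force': 0.0, 'width': 0.08494383247690741} -0.0187
```

View pics/scene0b.png

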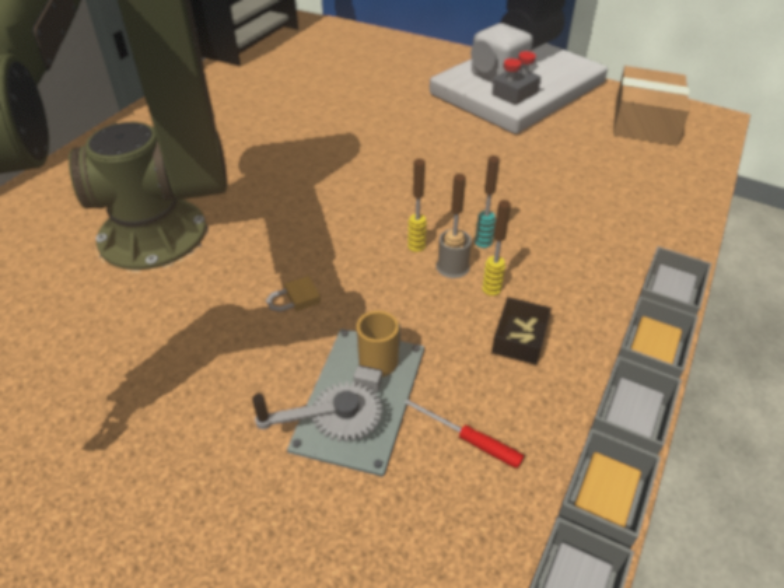

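View pics/top0b.png

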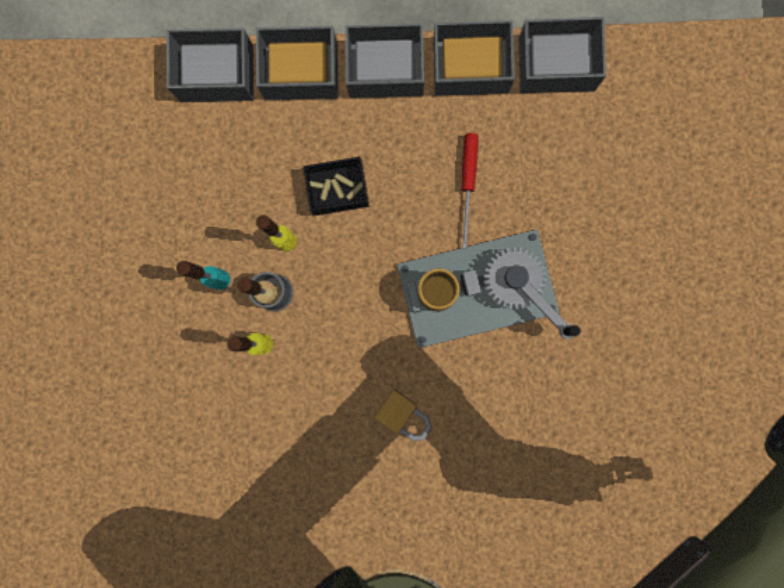

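The scene view shows four brush shapes (scene0b pixels): yellow (418,200), tan one in the grey cup (457,205), teal (488,200), and yellow (500,245). The matching top0b pixels are (238,343), (250,287), (190,270) and (266,224). The wanted one is the tan brush in the grey cup. The clamp is at the robot's right, with the tube at top0b (439,289) and the post at (571,330). I'll check with close crops.

```bash
python3 - <<'E'
from h import *
s=load('scene0')['frame'][:,:,::-1];t=load('top0')['frame'][:,:,::-1]
def crop(im,x,y,w,h,k=5): return cv2.resize(im[y:y+h,x:x+w],None,fx=k,fy=k,interpolation=cv2.INTER_CUBIC)
# brush: scene x 285-375,y105-215 ; top x 110-215,y 190-255
a=crop(s,290,105,80,115);b=crop(t,130,150,80,115)
cv2.imwrite('pics/cb.png',np.hstack([a,b]))
a=crop(s,170,215,140,130,4)[:, :];b=crop(t,270,155,150,100,4)
b=cv2.resize(t[155:255,275:425],None,fx=5.2,fy=5.2,interpolation=cv2.INTER_CUBIC);cv2.imwrite('pics/cc.png',b)
E
```

```text
(no output)
```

View pics/cb.png

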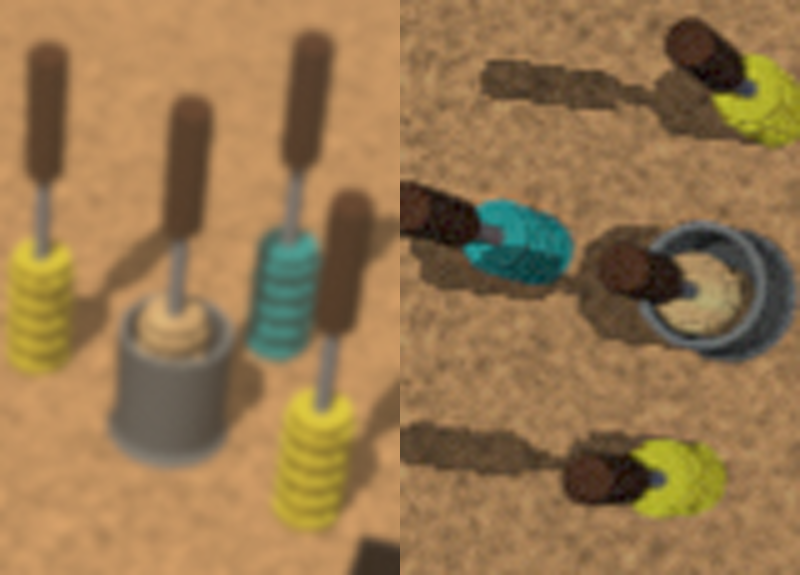

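View pics/cc.png

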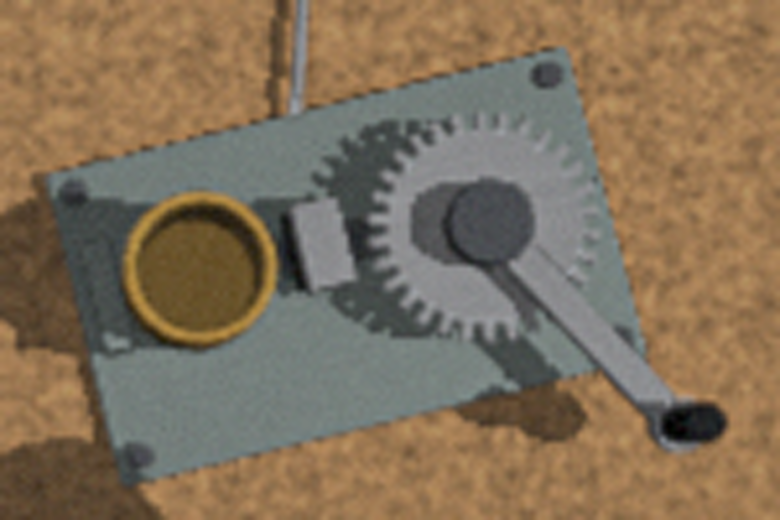

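Crop cb confirms the tan-headed brush in the grey cup: handle top at crop (192,103) in scene and (624,270) in top, cup rim at (705,284). Crop cc shows the tube rim centred at (201,270), hub at (490,222) and post top at (709,422).

```bash
python3 - <<'E'
from h import *
s=load('scene0');t=load('top0')
np.set_printoptions(precision=4,suppress=True)
S=lambda x,y:((x+.5)/5-.5+290,(y+.5)/5-.5+105)
T=lambda x,y:((x-400+.5)/5-.5+130,(y+.5)/5-.5+150)
C=lambda x,y:((x+.5)/5.2-.5+275,(y+.5)/5.2-.5+155)
print('htop tri',tri(ray(s,*S(192,104)),ray(t,*T(624,268))), atz(s,*S(192,104),.206),atz(t,*T(624,268),.206))
print('rim cup tri',tri(ray(s,*S(177,327)),ray(t,*T(705,284))),atz(t,*T(705,284),.07))
tb=atz(t,*C(201,270),.102);hub=atz(t,*C(490,222),.085)
print('tube',tb,'scene tri',tri(ray(s,*(np.array([378,328])*.7143)),ray(t,*C(201,270))))
# depth
for n,p in(('tube wall',C(270,270)),('hub',C(490,222)),('post',C(709,422)),('arm',C(600,330))): print(n,atd(t,*p))
cs=[atz(t,*C(*p),.012) for p in((47,175),(565,45),(650,347),(125,485))]
c=np.array(cs)[:,:2];print('plate',c,np.linalg.norm(np.roll(c,-1,0)-c,axis=1),c.mean(0))
e=(c[0]-c[1])+(c[3]-c[2]);yaw=np.arctan2(-e[0],e[1]);x=(c[0]-c[3])+(c[1]-c[2]);print('yaw',yaw,np.arctan2(x[1],x[0]))
for y in (yaw,):
    R=np.array([[np.cos(y),-np.sin(y)],[np.sin(y),np.cos(y)]]);o=c.mean(0)
    print('tube pred',o+R@[.03,.075],'pivot',o+R@[.02,-.055]);pv=o+R@[.02,-.055]
    g=pv+R@(.12*np.array([-np.cos(.5),-np.sin(.5)]));print('grip',g, 'proj',proj(t,[*g,.12]),C(709,422),proj(s,[*g,.12]),proj(s,[*(o+R@[.03,.075]),.102]))
E
```

```text
htop tri [0.5859 0.2038 0.2072] [0.5845 0.2047 0.206 ] [0.5869 0.2046 0.206 ]
rim cup tri [0.5899 0.1989 0.0726] [0.5906 0.1997 0.07  ]
tube [ 0.5821 -0.0817  0.102 ] scene tri [ 0.5828 -0.0819  0.0949]
tube wall [ 0.5814 -0.1111  0.1044]
hub [ 0.6023 -0.2092  0.079 ]
post [ 0.5128 -0.2905  0.1223]
arm [ 0.5546 -0.2574  0.0682]
plate [[ 0.6348 -0.0148]
 [ 0.6902 -0.2565]
 [ 0.5491 -0.2909]
 [ 0.49   -0.0481]] [0.248  0.1452 0.2498 0.1485] [ 0.591  -0.1526]
yaw 0.23198585663178 0.23219229002626438
tube pred [ 0.603  -0.0727] pivot [ 0.6231 -0.2015]
grip [ 0.5339 -0.2817] proj [406.2546 226.1236] (410.9423076923077, 235.75) [196.5366 284.9972] [280.1038 232.6122]
```

Clamp geometry is consistent: tube (.582,-.082), pivot (.602,-.210), yaw .232, post (.513,-.290). The brush axis is about (.586,.204). Next I move to above the brush with the fingers opened to 60 mm.

Emit:
carry_out([
  [[60,-10,9,-8,0],[60,-35,32,-20,0],[60,-70,64,-25,0],[60,-110,100,-25,0],[60,-150,136,-25,0],[60,-190,173,-25,0],[60,-230,209,-25,0],[60,-270,245,-25,0],[60,-310,282,-25,0],[60,-350,318,-25,0],[60,-380,345,-25,0],[60,-400,364,-25,0]],
])

```text
t: 1.3
tcp_pos: [0.46, -0.0626, 0.257]
ee_rot: [180.0, 0.1, -157.5]
force: [0.1, -0.8, -0.5]
width: 0.0598
finger_force: 0.0
```

Emit:
carry_out([
  [[60,-20,18,0,0],[60,-50,45,0,0],[60,-85,77,0,0],[60,-120,109,0,0],[60,-150,137,0,0],[60,-180,164,0,0],[60,-200,183,0,0],[60,-214,195,0,0],[60,-221,201,0,0],[60,-221,201,0,0],[60,-221,201,0,0]],
])

```text
t: 2.4
tcp_pos: [0.587, 0.2044, 0.2567]
ee_rot: [180.0, 0.0, -157.6]
force: [-0.1, -0.3, 0.1]
width: 0.0598
finger_force: 0.0
```

```bash
cat >> h.py <<'E'
from scipy.spatial.transform import Rotation as Ro
def delta(p): # world TCP target -> tool shift mm
    s=ctrl.sense();R=Ro.from_euler('xyz',s['ee_rot'],degrees=True).as_matrix()
    return np.round(R.T@(np.array(p)-s['tcp_pos'])*1000,1)
def st():
    s=ctrl.sense();print('t',round(s['t'],2),'tcp',np.round(s['tcp_pos'],4),'rot',np.round(s['ee_rot'],2),'F',np.round(s['force'],1),'M',np.round(s['moment'],2),'w',round(s['width'],4),'ff',round(s['finger_force'],1),'q',np.round(s['joint_positions'],1))
E
python3 - <<'E'
from h import *
st();print(delta([.586,.204,.152]))
for n in('scene','top'): snap(n,n+'1')
a=load('scene1')['frame'][80:230,260:400,::-1];b=load('top1')['frame'][130:280,110:250,::-1]
cv2.imwrite('pics/c1.png',np.hstack([cv2.resize(i,None,fx=2.8,fy=2.8,interpolation=2) for i in(a,b)]))
E
```

```text
t 2.4 tcp [0.587  0.2044 0.2567] rot [ 1.8000e+02  1.0000e-02 -1.5756e+02] F [-0.1 -0.3  0.1] M [-0.04 -0.03 -0.02] w 0.0598 ff 0.0 q [  37.6    5.8   11.2    0.   -95.4 -105.2]
[  1.1   0.  104.7]
```

View pics/c1.png

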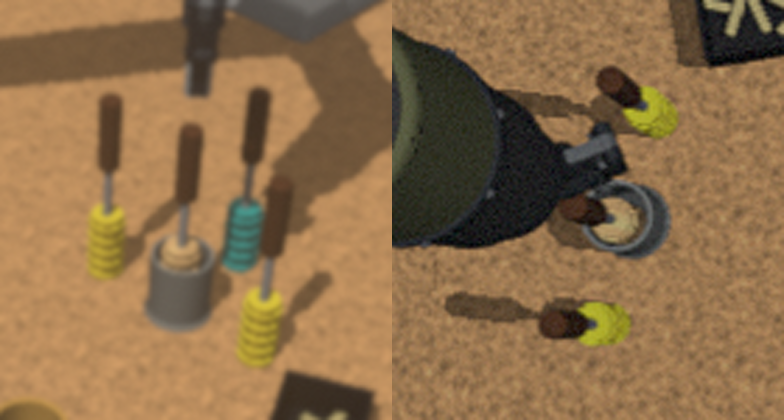

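The crop shows one finger at about (600,150) in the top half, near but not obviously over the handle at (580,207). I'll project the TCP and fingers to check.

```bash
python3 - <<'E'
from h import *
S=load('scene1');T=load('top1')
p=np.array([.587,.2044,.2567]);y=np.radians(-157.56);ty=np.array([np.sin(y),-np.cos(y),0])
def o(n,q):
    a=(proj(S,q)-[260,80])*2.8;b=(proj(T,q)-[110,130])*2.8+[392,0];print(n,a.round(),b.round())
o('tcp',p);o('f+',p+.036*ty+[0,0,.008]);o('f-',p-.036*ty+[0,0,.008]);o('brushtop',[.586,.204,.206])
o('f-up',p-.036*ty+[0,0,.06])
# depth of the finger seen
for u,v in((205,65),(210,85)): print(atd(S,260+u/2.8,80+v/2.8))
for u,v in((605,150),(585,155)): print(atd(T,110+(u-392)/2.8,130+v/2.8))
E
```

```text
tcp [197.  77.] [555. 199.]
f+ [199.  46.] [503. 219.]
f- [197.  93.] [601. 177.]
brushtop [192. 128.] [573. 206.]
f-up [202.  36.] [583. 169.]
[0.60847253 0.16249558 0.29778265]
[0.6099914  0.17388316 0.27353967]
[0.60646961 0.14657547 0.3640522 ]
[0.60310996 0.1578868  0.36833671]
```

The fingers straddle the handle as planned, so I descend and grip.

Emit:
carry_out([
  [[60,1,0,5,0],[60,1,0,20,0],[60,1,0,40,0],[60,1,0,60,0],[60,1,0,78,0],[60,1,0,92,0],[60,1,0,101,0],[60,1,0,105,0],[15,1,0,105,0],[15,1,0,105,0],[15,1,0,105,0],[15,1,0,105,0]],
], grip_force=60)

```text
t: 3.7
tcp_pos: [0.5869, 0.2047, 0.1525]
ee_rot: [180.0, 0.1, -157.5]
force: [0.4, 1.0, 1.9]
width: 0.0205
finger_force: 58.9
```

Emit:
carry_out([
  [[15,0,0,0,0],[15,0,0,0,0],[15,0,0,0,0],[15,0,0,-3,0],[15,0,0,-10,0]],
])

```text
t: 4.2
tcp_pos: [0.5856, 0.2041, 0.1598]
ee_rot: [180.0, -0.2, -157.6]
force: [0.4, 0.7, -1.2]
width: 0.0206
finger_force: 58.6
```

Emit:
carry_out([
  [[15,0,0,-10,0],[15,0,0,-30,0],[15,0,0,-55,0],[15,0,0,-80,0],[15,0,0,-100,0],[15,0,0,-115,0],[15,5,-12,-122,0],[15,17,-40,-125,0],[15,30,-70,-125,0],[15,46,-106,-125,0],[15,62,-144,-125,0],[15,76,-176,-125,0]],
])

```text
t: 5.4
tcp_pos: [0.5828, 0.0102, 0.2865]
ee_rot: [-180.0, -0.0, -157.6]
force: [0.1, 0.2, -0.9]
width: 0.0201
finger_force: 58.6
```

```bash
python3 - <<'E'
from h import *
st();print(delta([.5823,-.0817,.275]))
E
```

```text
t 5.4 tcp [0.5828 0.0102 0.2865] rot [-1.8000e+02 -2.0000e-02 -1.5759e+02] F [ 0.1  0.2 -0.9] M [-0.05 -0.1   0.03] w 0.0201 ff 58.6 q [ 20.7   0.5   8.7   0.  -98.3 -88.3]
[ 35.5 -84.8  11.5]
```

Emit:
carry_out([
  [[15,12,-28,0,0],[15,22,-50,0,0],[15,29,-66,2,0],[15,32,-75,5,0],[15,33,-78,5,0],[15,33,-78,5,0],[15,33,-78,5,0]],
])

```text
t: 6.1
tcp_pos: [0.5827, -0.0713, 0.2813]
ee_rot: [180.0, -0.0, -157.5]
force: [0.4, 0.4, -1.0]
width: 0.0209
finger_force: 58.6
```

```bash
python3 - <<'E'
from h import *
for n in('scene','top'): snap(n,n+'2')
st();print(delta([.5823,-.0817,.275]))
S=load('scene2');T=load('top2')
print(proj(S,[.5823,-.0817,.12]),proj(T,[.5823,-.0817,.12]))
a=S['frame'][140:290,200:340,::-1];b=T['frame'][130:280,250:390,::-1]
cv2.imwrite('pics/c2.png',np.hstack([cv2.resize(i,None,fx=2.8,fy=2.8,interpolation=2) for i in(a,b)]))
E
```

```text
t 6.2 tcp [ 0.5827 -0.0712  0.2814] rot [ 1.7999e+02  1.0000e-02 -1.5749e+02] F [-0.1 -1.  -0.7] M [ 0.02  0.01 -0.04] w 0.0203 ff 58.6 q [ 12.6   1.    8.7  -0.  -97.8 -80.1]
[ 4.4 -9.5  6.4]
[269.61590093 226.33915999] [313.588146   205.82977346]
```

View pics/c2.png

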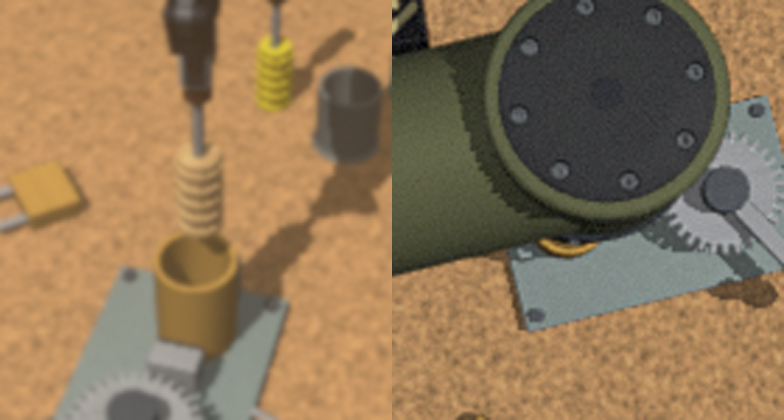

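The brush hangs upright over the tube, head bottom at scene crop (200,232) and tube rim centre at about (197,262). I'll compare both with projections.

```bash
python3 - <<'E'
from h import *
S=load('scene2')
f=lambda p:((proj(S,p)-[200,140])*2.8+.9).round(1)
tip=np.array([.5827,-.0712,.1354])
def ext(c,r):
    q=np.array([f(c+[r*np.cos(a),r*np.sin(a),0]) for a in np.linspace(0,6.28,60)]);return q.min(0),q.max(0)
print('head bottom',ext(tip,.018),'head top',ext(tip+[0,0,.07],.018)); print('rim',ext(np.array([.5823,-.0817,.102]),.033))
# rim ellipse measured by colour edges: brush cols via segmentation in crop
b=cv2.cvtColor(S['frame'],cv2.COLOR_RGB2HSV)
m=(S['depth']>0)
V=np.array(S['view'])
vv,uu=np.mgrid[140:290,200:340];P=np.array([atd(S,u,v) for u,v in zip(uu.ravel(),vv.ravel())])
for lo,hi,n in((.14,.2,'head'),(.04,.098,'tube')):
    k=(P[:,2]>lo)&(P[:,2]<hi)&(abs(P[:,0]-.5825)<.06)&(abs(P[:,1]+.075)<.06)
    q=P[k];r=.018 if n=='head' else .033
    if n=='tube': # outer points only: facing camera
        q=q[(q[:,1]<-.085)]
    from scipy.optimize import least_squares
    s=least_squares(lambda c:np.hypot(q[:,0]-c[0],q[:,1]-c[1])-r,[.5825,-.075],loss='soft_l1',f_scale=.002);print(n,len(q),s.x,np.median(abs(s.fun)), q[:,2].min())
E
```

```text
head bottom (array([179.1, 203.4]), array([226.3, 237.5])) head top (array([176.5, 136.3]), array([226.3, 170.4]))
rim (array([153.7, 227.6]), array([238.7, 290.8]))
head 365 [ 0.58035392 -0.0717706 ] 0.0012307214119178164 0.14001319005368518
tube 515 [ 0.58146339 -0.08306955] 0.0008402365247114699 0.04018195499312205
```

Emit:
carry_out([
  [[15,4,-10,0,0],[15,4,-10,3,0],[15,4,-10,15,0],[15,4,-10,32,0],[15,4,-10,50,0],[15,4,-10,70,0],[15,4,-10,88,0],[15,4,-10,100,0],[15,4,-10,108,0],[15,4,-10,112,0],[15,4,-10,113,0],[15,4,-10,113,0]],
])

```text
t: 7.4
tcp_pos: [0.583, -0.0827, 0.1689]
ee_rot: [-180.0, 0.1, -157.6]
force: [0.4, 0.0, -0.7]
width: 0.0205
finger_force: 58.7
```

Emit:
carry_out([
  [[15,0,0,1,0],[15,0,0,2,0],[15,0,0,2,0]],
])

```text
t: 7.7
tcp_pos: [0.5828, -0.0827, 0.1664]
ee_rot: [180.0, 0.0, -157.6]
force: [-0.3, 0.6, -1.2]
width: 0.0206
finger_force: 58.7
```

Emit:
carry_out([
  [[15,0,0,1,0],[15,0,0,2,0],[15,0,0,2,0]],
])

```text
t: 8.0
tcp_pos: [0.5829, -0.0827, 0.1645]
ee_rot: [-180.0, 0.0, -157.5]
force: [-0.0, -0.4, 0.1]
width: 0.0208
finger_force: 58.9
```

Emit:
carry_out([
  [[15,0,0,0.7,0],[15,0,0,1.5,0],[15,0,0,1.5,0]],
])

```text
t: 8.3
tcp_pos: [0.5832, -0.0828, 0.1644]
ee_rot: [-179.9, 0.1, -157.5]
force: [-1.8, 0.8, 6.0]
width: 0.0211
finger_force: 59.6
```

Emit:
carry_out([
  [[15,0,0,-6,0],[15,0,0,-20,0],[15,0,0,-40,0],[15,0,0,-60,0],[15,0,0,-75,0],[15,0,0,-83,0],[15,0,0,-86,0],[15,0,0,-86,0],[15,0,0,-86,0]],
])

```text
t: 9.2
tcp_pos: [0.5825, -0.0826, 0.2477]
ee_rot: [180.0, -0.1, -157.6]
force: [0.0, -0.5, -1.8]
width: 0.0207
finger_force: 58.7
```

Emit:
carry_out([
  [[15,0,0,6,0],[15,0,0,20,0],[15,0,0,40,0],[15,0,0,58,0],[15,0,0,70,0],[15,0,0,78,0],[15,0,0,82,0],[15,0,0,84,0],[15,0,0,85,0],[15,0,0,86,0],[15,0,0,86,0]],
])

```text
t: 10.3
tcp_pos: [0.5832, -0.0827, 0.1644]
ee_rot: [-179.9, 0.1, -157.5]
force: [-0.8, 2.1, 6.3]
width: 0.0205
finger_force: 59.3
```

Emit:
carry_out([
  [[15,0,0,-6,0],[15,0,0,-20,0],[15,0,0,-40,0],[15,0,0,-60,0],[15,0,0,-75,0],[15,0,0,-83,0],[15,0,0,-88,0],[15,0,0,-98,0],[15,0,0,-110,0],[15,0,0,-118,0],[15,0,0,-122,0],[15,0,0,-122,0]],
])

```text
t: 11.5
tcp_pos: [0.583, -0.0827, 0.2855]
ee_rot: [-180.0, 0.1, -157.6]
force: [0.3, 0.5, -1.2]
width: 0.0206
finger_force: 58.7
```

```bash
python3 - <<'E'
from h import *
from scipy.optimize import least_squares
st()
c=snap('scene','scene3');T=snap('top','top3')
for C,n in((c,'scene'),(T,'top')):
    u0,v0=proj(C,[.59,.2,.04]).astype(int);vv,uu=np.mgrid[v0-45:v0+45,u0-45:u0+45]
    P=np.array([atd(C,u,v) for u,v in zip(uu.ravel(),vv.ravel())])
    if n=='scene':
        k=(P[:,2]>.015)&(P[:,2]<.066)&(np.hypot(P[:,0]-.59,P[:,1]-.2)<.045)&(P[:,1]<.195);q=P[k];r=.030
    else:
        k=(P[:,2]>.064)&(P[:,2]<.078)&(np.hypot(P[:,0]-.59,P[:,1]-.2)<.045);q=P[k];r=.028
    s=least_squares(lambda a:np.hypot(q[:,0]-a[0],q[:,1]-a[1])-r,[.59,.2],loss='soft_l1',f_scale=.002);print(n,len(q),s.x,np.median(abs(s.fun)))
for g in([.590,.199,.285],[.590,.199,.155]):print(delta(g))
cv2.imwrite('pics/c3.png',cv2.resize(T['frame'][160:260,140:240,::-1],None,fx=5,fy=5,interpolation=2))
E
```

```text
t 11.5 tcp [ 0.583  -0.0827  0.2855] rot [-1.7999e+02  5.0000e-02 -1.5755e+02] F [ 0.3  0.5 -1.2] M [0.05 0.03 0.02] w 0.0206 ff 58.7 q [ 11.4   1.3   9.5  -0.  -98.1 -79. ]
scene 298 [0.58810276 0.20050724] 0.0010264165230522114
top 0 [0.59 0.2 ] nan
[-114.3  257.5   -0.6]
[-114.4  257.4  129.4]
  return _methods._mean(a, axis=axis, dtype=dtype,
  ret = ret.dtype.type(ret / rcount)
```

View pics/c3.png

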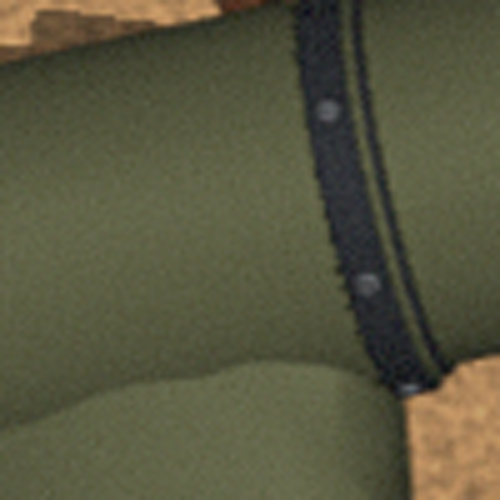

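The top view of the cup is blocked by the arm. From the scene fit, corrected for its measured bias, and the earlier top view, the cup centre is about (.590,.200).

Emit:
carry_out([
  [[15,-4,8,0,0],[15,-12,28,0,0],[15,-26,58,0,0],[15,-42,94,0,0],[15,-58,130,0,0],[15,-74,166,0,0],[15,-88,198,0,0],[15,-100,225,0,0],[15,-108,243,0,0],[15,-113,254,0,0],[15,-115,258,0,0],[15,-115,258,0,0]],
])

```text
t: 12.8
tcp_pos: [0.5906, 0.1995, 0.2847]
ee_rot: [-180.0, -0.0, -157.6]
force: [-0.2, 0.1, -1.2]
width: 0.0209
finger_force: 58.7
```

Emit:
carry_out([
  [[15,0,0,4,0],[15,0,0,16,0],[15,0,0,34,0],[15,0,0,50,0],[15,0,0,58,0],[15,0,0,60,0],[15,0,0,60,0]],
])

```text
t: 13.5
tcp_pos: [0.5906, 0.1992, 0.2249]
ee_rot: [-180.0, 0.0, -157.6]
force: [-0.5, 0.1, -2.3]
width: 0.0207
finger_force: 58.7
```

```bash
python3 - <<'E'
from h import *
from scipy.optimize import least_squares
st()
C=snap('scene','scene4')
u0,v0=proj(C,[.59,.2,.09]).astype(int);vv,uu=np.mgrid[v0-45:v0+45,u0-45:u0+45]
P=np.array([atd(C,u,v) for u,v in zip(uu.ravel(),vv.ravel())])
for n,a,b,r in(('cup',.015,.066,.030),('head',.085,.145,.018)):
    k=(P[:,2]>a)&(P[:,2]<b)&(np.hypot(P[:,0]-.59,P[:,1]-.2)<.045)&(P[:,1]<.197);q=P[k]
    s=least_squares(lambda a:np.hypot(q[:,0]-a[0],q[:,1]-a[1])-r,[.59,.2],loss='soft_l1',f_scale=.002);print(n,len(q),s.x,np.median(abs(s.fun)))
E
```

```text
t 13.5 tcp [0.5906 0.1992 0.2249] rot [-179.99    0.   -157.58] F [-0.5  0.1 -2.3] M [-0.01 -0.01 -0.03] w 0.0207 ff 58.7 q [  37.     5.8    7.9    0.   -92.1 -104.6]
cup 308 [0.58802862 0.20019302] 0.000896867060089403
head 243 [0.58865348 0.19923622] 0.0013327861290548318
```

Emit:
carry_out([
  [[15,0,0,4,0],[15,0,0,16,0],[15,0,0,32,0],[15,0,0,48,0],[15,0,0,60,0],[15,0,0,67,0],[15,0,0,70,0],[15,0,0,71,0],[15,0,0,72,0],[15,0,0,72.5,0],[15,0,0,72.5,0]],
])

```text
t: 14.65
tcp_pos: [0.5907, 0.1997, 0.1527]
ee_rot: [180.0, 0.0, -157.6]
force: [-0.1, 0.3, -1.0]
width: 0.0211
finger_force: 58.7
```

Emit:
carry_out([
  [[15,0,0,0.5,0],[15,0,0,1,0],[15,0,0,1,0]],
])

```text
t: 14.95
tcp_pos: [0.5909, 0.1998, 0.1525]
ee_rot: [180.0, 0.1, -157.5]
force: [-2.1, -0.1, 4.3]
width: 0.0203
finger_force: 59.0
```

Emit:
carry_out([
  [[24,0,0,0,0],[28,0,0,0,0],[40,0,0,0,0],[60,0,0,0,0],[60,0,0,0,0],[60,0,0,0,0],[60,0,0,-4,0],[60,0,0,-15,0],[60,0,0,-35,0],[60,0,0,-60,0],[60,0,0,-85,0],[60,0,0,-105,0]],
])

```text
t: 16.15
tcp_pos: [0.5908, 0.1996, 0.2594]
ee_rot: [180.0, 0.2, -157.6]
force: [0.1, -0.3, -0.1]
width: 0.0601
finger_force: 0.0
```

```bash
python3 - <<'E'
from h import *
st()
C=snap('scene','scene5');print((proj(C,[.59,.2,.206])-[260,80])*2.8)
cv2.imwrite('pics/c5.png',cv2.resize(C['frame'][80:230,260:400,::-1],None,fx=2.8,fy=2.8,interpolation=2))
E
```

```text
t 16.15 tcp [0.5908 0.1996 0.2594] rot [ 1.8000e+02  1.5000e-01 -1.5756e+02] F [ 0.1 -0.3 -0.1] M [ 0.01 -0.    0.02] w 0.0601 ff 0.0 q [  37.     6.1   11.7    0.   -95.5 -104.6]
[194.09029639 131.6518403 ]
```

View pics/c5.png

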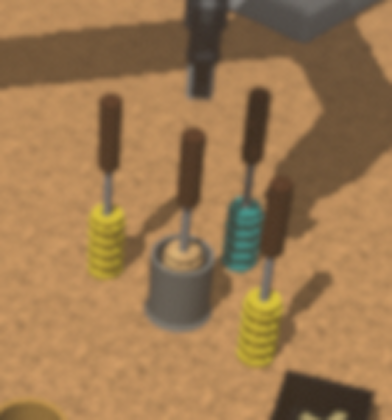

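The brush is standing in its cup, released. Next I move above the lever post, turning the tool so the fingers close along the tangent.

Emit:
carry_out([
  [[60,5,-8,0,0],[60,18,-29,0,-0.03],[60,40,-65,0,-0.08],[60,65,-106,0,-0.13],[60,92,-150,0,-0.19],[60,120,-196,0,-0.25],[60,148,-242,0,-0.3],[60,175,-286,0,-0.34],[60,202,-330,0,-0.34],[60,226,-370,0,-0.34],[60,243,-398,0,-0.34],[60,253,-414,0,-0.34]],
])

```text
t: 17.4
tcp_pos: [0.513, -0.283, 0.2558]
ee_rot: [180.0, -0.1, -138.3]
force: [-0.0, -0.1, -0.2]
width: 0.06
finger_force: 0.0
```

Emit:
carry_out([
  [[60,0,0,0,0],[60,0,0,0,0],[60,0,0,0,0]],
])

```text
t: 17.7
tcp_pos: [0.5148, -0.2789, 0.2562]
ee_rot: [180.0, 0.0, -138.0]
force: [0.9, -0.6, 0.5]
width: 0.0601
finger_force: 0.0
```

```bash
python3 - <<'E'
from h import *
from scipy.optimize import least_squares
st()
C=snap('scene','scene6');T=snap('top','top6')
# hub & post from scene depth
for n,g,a,b,r in(('post',[.513,-.29],.08,.117,.009),):
    u0,v0=proj(C,[*g,.1]).astype(int);vv,uu=np.mgrid[v0-25:v0+25,u0-25:u0+25]
    P=np.array([atd(C,u,v) for u,v in zip(uu.ravel(),vv.ravel())])
    k=(P[:,2]>a)&(P[:,2]<b)&(np.hypot(P[:,0]-g[0],P[:,1]-g[1])<.03);q=P[k]
    s=least_squares(lambda a:np.hypot(q[:,0]-a[0],q[:,1]-a[1])-r,g,loss='soft_l1',f_scale=.002);print(n,len(q),s.x,np.median(abs(s.fun)))
print(delta([.513,-.290,.079]))
cv2.imwrite('pics/c6.png',cv2.resize(C['frame'][210:360,150:300,::-1],None,fx=4,fy=4,interpolation=2));print((proj(C,[.513,-.29,.12])-[150,210])*4)
E
```

```text
t 17.7 tcp [ 0.5148 -0.2789  0.2562] rot [ 179.98    0.   -138.03] F [ 0.9 -0.6  0.5] M [ 0.04  0.01 -0.02] w 0.0601 ff 0.0 q [ -8.8   0.3   5.5  -0.  -95.1 -39.2]
post 105 [ 0.51077762 -0.29019557] 0.0005144743973144166
[  9.1  -7.1 177.4]
[140.58010626 295.35495159]
```

View pics/c6.png

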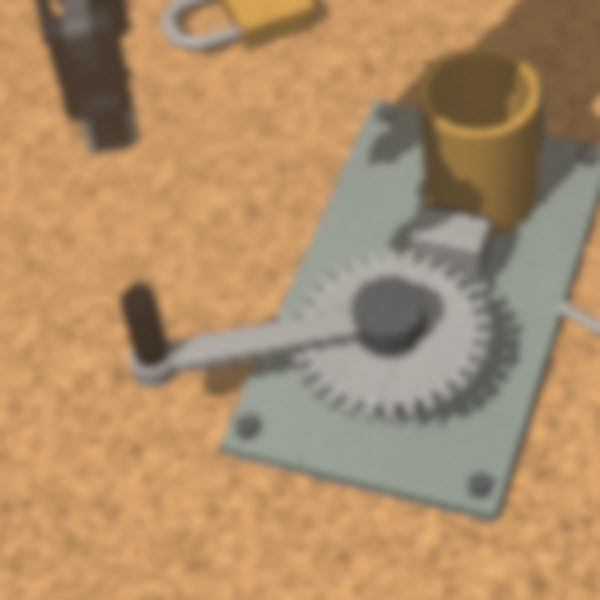

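The lever post is clear at crop (142,295), matching the projection (140,295). I descend around it and grip.

Emit:
carry_out([
  [[60,9,-7,8,0],[60,9,-7,30,0],[60,9,-7,60,0],[60,9,-7,90,0],[60,9,-7,118,0],[60,9,-7,142,0],[60,9,-7,160,0],[60,9,-7,171,0],[60,9,-7,176,0],[60,9,-7,177,0],[60,9,-7,177,0]],
])

```text
t: 18.9
tcp_pos: [0.5132, -0.291, 0.0801]
ee_rot: [-179.9, 0.0, -138.1]
force: [0.8, 1.3, 1.5]
width: 0.0601
finger_force: 0.0
```

Emit:
carry_out([
  [[36,0,0,0,0],[28,0,0,0,0],[22,0,0,0,0],[19,0,0,0,0],[10,0,0,0,0],[10,0,0,0,0],[10,0,0,0,0]],
], grip_force=60)

```text
t: 19.6
tcp_pos: [0.5115, -0.2894, 0.08]
ee_rot: [179.8, -0.0, -138.0]
force: [-7.9, 10.3, 7.7]
width: 0.0164
finger_force: 58.2
```

```bash
python3 - <<'E'
from h import *
st()
E
```

```text
t 19.6 tcp [ 0.5115 -0.2894  0.08  ] rot [ 1.7978e+02 -3.0000e-02 -1.3804e+02] F [-7.9 10.3  7.7] M [ 3.18  2.62 -0.09] w 0.0164 ff 58.2 q [-10.    2.7 -10.6  -0.1 -77.  -38. ]
```

Gripped at rest: the 13 N tangential reaction shows the lever is on its stop, with the TCP at (.5115,-.2894). I swing along the arc to about 0.5 rad first.

Emit:
carry_out([
  [[10,0,3,0,0],[10,-0.2,8,0,0.05],[10,-0.6,14,0,0.1],[10,-1.3,20,0,0.15],[10,-2.4,26,0,0.2],[10,-3.7,31.7,0,0.25],[10,-5.4,37.5,0,0.3],[10,-7.3,43.1,0,0.35],[10,-9.5,48.7,0,0.4],[10,-11.9,54.2,0,0.45],[10,-14.7,59.5,0,0.5],[10,-14.7,59.5,0,0.5]],
])

```text
t: 20.8
tcp_pos: [0.4848, -0.2379, 0.0801]
ee_rot: [-179.8, 0.1, -166.8]
force: [4.3, -9.1, -2.3]
width: 0.0166
finger_force: 58.7
```

```bash
cat >> h.py <<'E'
def lev():
    s=ctrl.sense();r=np.array([.5115,-.2894]);
    for pv in([.6023,-.2097],[.6023,-.2104],[.6023,-.2085]):
        d=s['tcp_pos'][:2]-pv;d0=r-pv;a=np.arctan2(*d[::-1])%6.2832;a0=np.arctan2(*d0[::-1])%6.2832
        print('theta',round(a0-a,4),'r',round(np.hypot(*d),4),'abs',round(3.1416+.732-a,4),'Ftan',round(-s['force'][:2]@[np.sin(a),-np.cos(a)],2),'Frad',round(s['force'][:2]@d/np.hypot(*d),2))
    print('turn',round(np.radians(-138.04-((s['ee_rot'][2]+0)%360-360)),4))
E
python3 - <<'E'
from h import *
st();lev()
E
```

```text
t 20.8 tcp [ 0.4848 -0.2379  0.0801] rot [-1.7980e+02  1.3000e-01 -1.6678e+02] F [ 4.3 -9.1 -2.3] M [-2.58 -1.24  0.2 ] w 0.0166 ff 58.7 q [ -4.7  -5.1 -18.3   0.2 -76.6 -72.1]
theta 0.485 r 0.1208 abs 0.4966 Ftan 9.88 Frad -2.08
theta 0.4863 r 0.1206 abs 0.5022 Ftan 9.86 Frad -2.14
theta 0.4828 r 0.1211 abs 0.4869 Ftan 9.9 Frad -1.99
turn 0.5016
```

Emit:
carry_out([
  [[10,-0.1,5.4,0,0.045],[10,-0.5,10.8,0,0.09],[10,-0.5,10.8,0,0.09],[10,-0.5,10.8,0,0.09]],
])

```text
t: 21.2
tcp_pos: [0.4827, -0.2267, 0.0801]
ee_rot: [-179.9, 0.1, -171.8]
force: [2.1, -3.9, 0.0]
width: 0.0166
finger_force: 59.0
```

Emit:
carry_out([
  [[10,0,3.1,0,0.026],[10,-0.2,6.2,0,0.052],[10,-0.2,6.2,0,0.052],[10,-0.2,6.2,0,0.052]],
])

```text
t: 21.6
tcp_pos: [0.482, -0.2211, 0.0801]
ee_rot: [-179.9, 0.1, -174.8]
force: [3.6, -6.9, -0.0]
width: 0.0166
finger_force: 59.0
```

Emit:
carry_out([
  [[10,-0.2,6.3,0,0.052],[10,-0.7,12.6,0,0.105],[10,-0.7,12.6,0,0.105],[10,-0.7,12.6,0,0.105]],
])

```text
t: 22.0
tcp_pos: [0.4815, -0.2086, 0.0801]
ee_rot: [-179.9, 0.1, 179.2]
force: [3.5, -8.0, -0.3]
width: 0.0165
finger_force: 59.0
```

```bash
python3 - <<'E'
from h import *
st();lev()
pv=np.array([.6023,-.2097]);a0=np.arctan2(-.2894+.2097,.5115-.6023)
E
```

```text
t 22.0 tcp [ 0.4815 -0.2086  0.0801] rot [-1.7988e+02  1.2000e-01  1.7920e+02] F [ 3.5 -8.  -0.3] M [-2.   -0.96  0.2 ] w 0.0165 ff 59.0 q [ -1.3  -7.4 -20.4   0.1 -76.9 -89.5]
theta 0.7297 r 0.1208 abs 0.7413 Ftan 7.95 Frad -3.6
theta 0.7311 r 0.1208 abs 0.7471 Ftan 7.92 Frad -3.65
theta 0.7272 r 0.1208 abs 0.7314 Ftan 7.98 Frad -3.52
turn 0.7463
```

Emit:
carry_out([
  [[10,-0.1,3.3,0,0.028],[10,-0.2,6.6,0,0.055],[10,-0.2,6.6,0,0.055],[10,-0.2,6.6,0,0.055]],
])

```text
t: 22.4
tcp_pos: [0.4818, -0.2016, 0.0801]
ee_rot: [-179.9, 0.1, 176.1]
force: [2.1, -4.5, 1.3]
width: 0.0166
finger_force: 59.1
```

Emit:
carry_out([
  [[10,0,2,0,0.017],[10,-0.1,4,0,0.033],[10,-0.2,5.5,0,0.046],[10,-0.2,6.5,0,0.055],[10,-0.2,6.5,0,0.055],[10,-0.2,6.5,0,0.055]],
])

```text
t: 23.0
tcp_pos: [0.4824, -0.1957, 0.0801]
ee_rot: [-179.9, 0.1, 172.9]
force: [3.4, -7.4, -0.1]
width: 0.0163
finger_force: 59.1
```

```bash
python3 - <<'E'
from h import *
st();lev()
C=snap('top','top7');S=snap('scene','scene7')
cv2.imwrite('pics/c7.png',cv2.resize(S['frame'][180:360,150:390,::-1],None,fx=3.3,fy=3.3,interpolation=2))
E
```

```text
t 23.0 tcp [ 0.4824 -0.1957  0.0801] rot [-1.7988e+02  1.1000e-01  1.7291e+02] F [ 3.4 -7.4 -0.1] M [-2.25 -0.91  0.21] w 0.0163 ff 59.1 q [  0.2  -8.1 -21.    0.1 -77.  -97.3]
theta 0.8364 r 0.1208 abs 0.848 Ftan 6.95 Frad -4.26
theta 0.8378 r 0.1208 abs 0.8538 Ftan 6.92 Frad -4.3
theta 0.8339 r 0.1206 abs 0.8381 Ftan 6.99 Frad -4.19
turn 0.8562
```

View pics/c7.png

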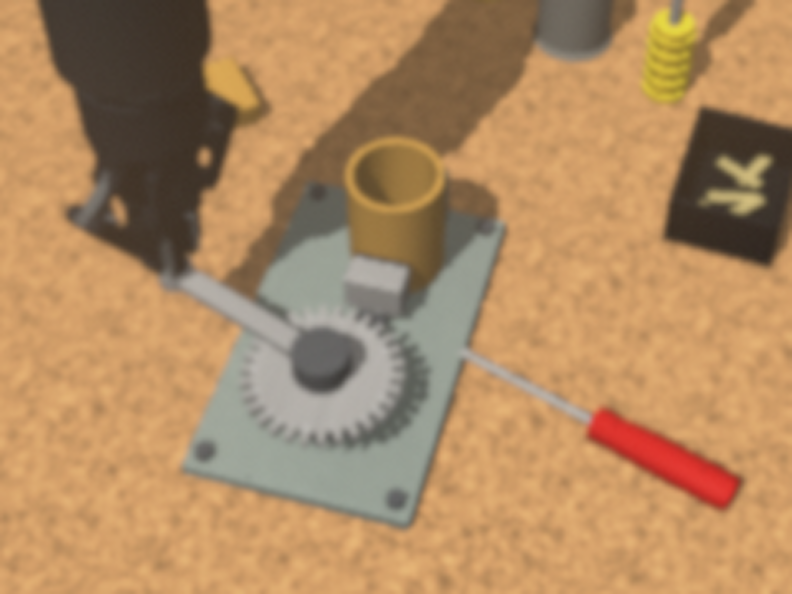

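θ is about .836, right at the edge of completion. I add a slight nudge of about 2 mm for margin.

Emit:
carry_out([
  [[10,0,1,0,0.008],[10,0,2,0,0.017],[10,0,2,0,0.017],[10,0,2,0,0.017],[10,0,2,0,0.017]],
])

```text
t: 23.6
tcp_pos: [0.4826, -0.194, 0.0801]
ee_rot: [-179.9, 0.1, 171.9]
force: [3.9, -9.6, -1.2]
width: 0.0165
finger_force: 59.1
```

```bash
python3 - <<'E'
from h import *
st();lev()
E
```

```text
t 23.6 tcp [ 0.4826 -0.194   0.0801] rot [-1.7986e+02  1.1000e-01  1.7193e+02] F [ 3.9 -9.6 -1.2] M [-2.68 -1.02  0.3 ] w 0.0165 ff 59.1 q [  0.4  -8.2 -21.1   0.2 -77.  -98.5]
theta 0.851 r 0.1207 abs 0.8626 Ftan 9.01 Frad -5.09
theta 0.8524 r 0.1208 abs 0.8684 Ftan 8.98 Frad -5.14
theta 0.8486 r 0.1206 abs 0.8528 Ftan 9.06 Frad -5.0
turn 0.8732
```

The push is now about 9 N at θ ≈ .85, so the fourth click is complete and the fifth has not gone over. I hand in while holding.

```bash
python3 -c "
from h import *
print(ctrl.hand_in())"
```

```text
the job is handed in; nothing more can be done
None
```

The job is handed in: I brushed the housing to its floor and back to the mouth twice, stood the brush back in its holder and released it, and am holding the lever just past its fourth click (about 0.85 rad, 9 N push); the hand-in gave no verdict.

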